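# Cull bad specimen blocks, then hold the good one against the stage's guide bar

## Task

Three orange resin specimen blocks lie on the bench: first put the two bad ones, the one with a chipped corner and the short one, into the red reject tray and let go of them. Then take the sound block to the black stage and, polished face up and centred across the blue window, press it with one slanted push down onto the stage and flush with its long side against the guide bar, firmly but not brutally. Finish while still holding it pressed against both, and leave everything else where it is.

Things in the scene. Friction and masses are not known exactly. Their poses are not given: they have to be found in the camera images.
- sound_block: The sound block: orange resin box, 56 (x) x 32 (y) x 28 (z) mm, about 0.11 kg, lying on the bench with a flush round steel face 18 mm across in its top only. Origin at the centre of its underside, z up, x along its length.
- chipped_block: The chipped block: like the sound block (56 x 32 x 28 mm) but one corner is broken away in two steps over the full height: between x = +8 and +18 mm the +y side is 8 mm short, between x = +18 and +28 mm 16 mm short. Origin at the underside, at the centre of the unbroken outline. Pinched across its width (y) at x = -5 mm it is whole.
- short_block: The short block: same resin, 36 (x) x 32 (y) x 28 (z) mm. Origin at the centre of its underside.
- reject_tray: Fixed open red tray, 170 (x) x 130 (y) x 30 (z) mm outside, walls and floor 4 mm thick. Origin at the centre of its underside. Holds both bad blocks side by side.
- stage: Fixed setting stage. Origin on the bench under its centre, x towards the guide bar, y along the bar. White base 110 x 130 x 30 mm (with a round knob on its -y side) and on it the black plate.
- stage_plate: Rigid black stage plate 140 (x) x 170 (y) x 12 mm, part of the stage, same axes; its flat top lies 42 mm above the bench (this origin, at the centre of its underside, is at 30 mm). A flush blue window, a 34 mm wide (y) and 90 mm long (x) oval, lies in its top, centred at y = +15 mm.
- guide_bar: Straight dark steel guide bar, part of the stage, along the stage's y: 20 (x) x 190 (y) mm, standing 10 mm above the plate's top. Origin at the centre of its underside, x = +55 mm on the stage, so the face that the block is pressed against is at x = +45 mm and looks to -x. Two 10 mm wide, 9 mm tall screws stand on the bar at y = -70 and +85 mm. Rigid.
- window_mark (a point): Point on the plate's top (42 mm above the bench) at the foot of the guide bar's face, in line with the middle of the blue window (stage x = +45, y = +15 mm); axes as the stage's. With the sound block seated and centred, the block's origin is 16 mm from here in -x.
- objective: brass microscope objective, upright stepped cylinder, 30 mm wide, 42 mm tall; origin at the centre of its underside; bystander
- filter_ring: flat dark steel ring, 40 mm across, 8 mm high; origin at the centre of its underside; bystander
- oil_bottle: small closed amber bottle with black cap, 28 mm wide, 60 mm tall; origin at the centre of its underside; bystander
- screwdriver: blue-handled screwdriver, 170 mm long, lying along its x axis, less than 35 mm high; bystander
- brush: small wooden brush, 180 mm long, lying along its x axis, less than 35 mm high; bystander
- slide_box: closed blue box 85 x 50 x 30 mm; origin at the centre of its underside; bystander
- dish: closed green dish, 64 mm across, 14 mm high; origin at the centre of its underside; bystander
Mind the look-alikes: they are no part of the job. What is shaped like the sound_block but pink is not meant. What is shaped like the chipped_block but green or pink is not meant.

How it is judged:
By the outcome, as a careful person would: the job done as asked, in the order asked, and still so for the second after the job is handed in, while the arm keeps its last pose, push and grip.
It also fails if it takes over 72 s, if anything falls off the work surface, if the arm or the gripper's body presses on something with over 40 N, if the wrist force passes 120 N, or if a joint passes its speed limit or range.

## Robot

A 6-joint arm with a two-finger parallel gripper is mounted at the origin on the work surface. World frame = base frame: x ahead of the robot, y to its left, z up, the work surface at z = 0. Lengths are in m, angles in rad, forces in N, time in s.
With the tool pointing down it reaches from about 0.4 to 0.925 m from the base axis. Payload 12.5 kg.
Tool frame: the origin (TCP) lies midway between the tips of the shut fingers; the grasp point (between the pads) lies 19 mm behind it; z points along the fingers, y is the line along which they close (so a half turn about z gives the same grasp; the last joint's range is limited). The gripper opens to 95 mm and grips with 3 to 60 N. Pads are 20 mm wide; open, the fingers measure 119 mm over their backs; the gripper's body (75 mm by 180 mm) begins 59 mm behind the grasp point.
Start: joints at [-1.246, 0.491, 1.559, -0, 1.092, -0.106], TCP at [0.261, -0.568, 0.215] pointing down, gripper open.
Joint ranges: [-3.1, 3.1], [-0.84, 2.19], [0.05, 2.79], [-1.13, 4.28], [0.06, 2.93], [-2.69, 2.69]. Speed limits (rad/s): [2.22, 2.22, 2.79, 3.14, 3.14, 3.14].

## Interface

Orientations are given as a unit quaternion [x, y, z, w].
In Python, from rig import arm gives the robot as it stands.
- The arm moves only by the tool jog_arm, never from a script. Its arguments are lists of equal length, an entry for each row: "travel": the shift along the tool's x, y, z in units of 25 mm (1.0 is 25 mm), a list of three; "angular": the turn, a rotation vector about the tool's x, y, z in units of 8 degrees (1.0 is 8 degrees), a list of three; "jaw": the finger opening in mm, from 0 to 95.1. A call has 1 to 5 rows; each row is the pose to reach, as a shift and turn from the pose commanded when the call began, along the tool's axes at that moment; what a row does not reach only later rows make up. A row lasts 1/10 s, in which the tool goes at most 50 mm and 8.59 degrees, less where a joint would pass 70% of its speed; a pose out of reach is approached as far as the arm can. A call with a gripper value outside its range is refused whole. The fingers move at their own pace and stop on an object; "newtons" is the grip in N (left out, the last holds). Time passes only in rows, so rows that repeat a pose let the fingers close. It gives the time, the measured TCP pose, the force, the opening and the grip force at its end, in the units of the state.
- arm.get_obs(): the state, without advancing time (a new reading comes with each control period).
- arm.camera(name): name is "scene" or "top"; returns the picture (400x640x3 uint8, red, green, blue); there is no depth.
- arm.camera_info(name): a dict with "camera_matrix" (3x3 intrinsics, pixels), "k1" (the pictures are not rectified: a ray, as slopes to the right and down, at radius r is drawn at 1 + k1 r^2 times it, then the intrinsics apply), "extrinsics" (4x4, takes a point from camera to world coordinates). Camera axes: x right, y up, looking along -z (the intrinsics and any distortion apply to the point x, -y, -z); pixel columns grow to the right and rows downward; lengths in m; the calibration is good to about 2 mm. A picture is of the moment at which its call begins. camera_info takes no time and is no camera call.
- arm.hand_in(): hands the job in; it is judged then, once.
The state is a dict: "t": time; "qpos": joint angles; "joint_velocities": joint speeds; "joint_torque": joint torques, N m; "position": TCP position; "tool_rot": TCP orientation; "force": force on the tool from outside, world axes, zero at the start; "wrist_torque": the same for the moment, N m; "gripper_width": finger opening in m; "grip_force": force on a finger pad.
Only numpy, scipy, OpenCV 4.12 (cv2) and the standard library are available. Lean on these libraries where they do the work, as an engineer would, in place of code of your own. Each camera call takes 0.05 s, during which the arm holds its last target. There are 200 camera calls.

## Working session

There is one attempt and no reset: what is moved stays moved. The work goes in short steps, Python scripts to look and compute and a tool call to move; the robot and the scene stay as the last step left them, time stands still between calls to the robot, and variables do not carry over. Pictures are saved under pics/ and viewed, at most 10 in all, crops included, and the job is handed in when it is done.

Besides the shell and the picture viewer there is one more tool, called after "Request:" as name(argument=value, ...), one argument or row to a line, values as JSON. jog_arm: Moves the arm, as the interface text tells. Its arguments: {"type":"object","properties":{"travel":{"type":"array"},"angular":{"type":"array"},"jaw":{"type":"array"},"newtons":{"type":"number"}},"required":["travel","angular","jaw"]}

```bash
mkdir -p pics; ls
python3 - <<'E'
from rig import arm
import cv2
for n in("top","scene"):
    cv2.imwrite(f"pics/{n}0.png",arm.camera(n)[:,:,::-1]); i=arm.camera_info(n); print(n,i)
o=arm.get_obs();print(o["t"],o["position"],o["tool_rot"],o["force"],o["gripper_width"])
E
```

```text
pics
top {'camera_matrix': array([[417.22628053,   0.        , 315.79005722],
       [  0.        , 417.22628053, 200.91931725],
       [  0.        ,   0.        ,   1.        ]]), 'k1': -0.028128966511590258, 'extrinsics': array([[-0.01581679,  0.99316511, -0.11564127,  0.39440274],
       [-0.99984996, -0.01652731, -0.00518787,  0.0056147 ],
       [-0.00706365,  0.11554186,  0.9932775 ,  1.06052492],
       [ 0.        ,  0.        ,  0.        ,  1.        ]])}
scene {'camera_matrix': array([[363.11488184,   0.        , 322.86967187],
       [  0.        , 363.11488184, 198.58895764],
       [  0.        ,   0.        ,   1.        ]]), 'k1': -0.057744521878062074, 'extrinsics': array([[-0.17252065, -0.75502439,  0.63259371,  1.02014059],
       [ 0.98494149, -0.12488695,  0.11955549,  0.11116819],
       [-0.01126461,  0.64369358,  0.76520042,  0.66788383],
       [ 0.        ,  0.        ,  0.        ,  1.        ]])}
0.1 [ 0.26095838 -0.56769746  0.21413504] [ 9.76895599e-01  2.13716560e-01 -4.68557594e-05 -4.66378454e-04] [ 0.80794807  0.00302024 -0.20066343] 0.09487541999975488
```

View pics/top0.png

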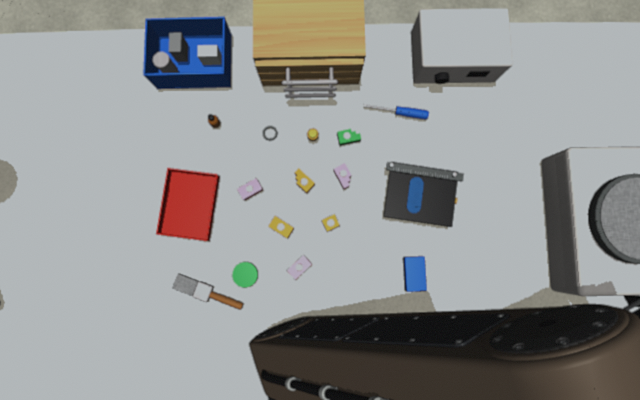

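View pics/scene0.png

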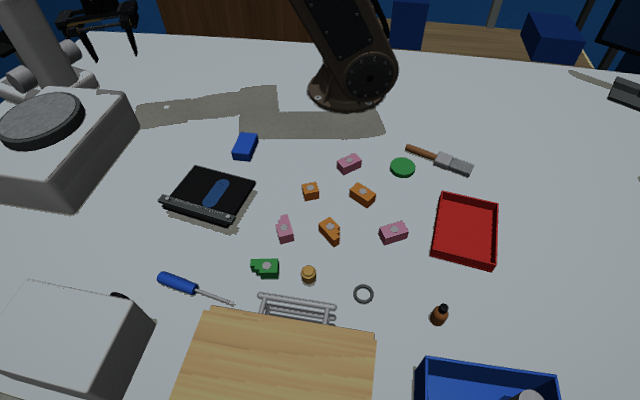

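Candidates in the top view are orange (304,181), (281,227) and (331,223); pink (250,188), (343,176) and (299,267); green (348,137). By shape, (304,181) is the chipped block, (281,227) is the sound one (full length) and (331,223) is the short one. Pink and green are look-alikes. The tray is at (188,205) and the stage at (420,195). I'll confirm with an enlarged crop and fit the poses.

```bash
cat > h.py <<'E'
import numpy as np, cv2
from scipy.optimize import minimize
from rig import arm
info={n:arm.camera_info(n) for n in("top","scene")}
def proj(n,P):
    i=info[n];E=i["extrinsics"];c=(np.asarray(P,float)-E[:3,3])@E[:3,:3]
    s=np.c_[c[:,0]/-c[:,2],-c[:,1]/-c[:,2]]
    s=s*(1+i["k1"]*(s**2).sum(1,keepdims=True));K=i["camera_matrix"]
    return s@K[:2,:2].T+K[:2,2]
def unproj(n,px,z):
    f=lambda p:((proj(n,[[p[0],p[1],z]])[0]-px)**2).sum()
    return minimize(f,[.5,0],method="Nelder-Mead",options=dict(xatol=1e-5,fatol=1e-6)).x
def box(x0,x1,y0,y1,z0,z1): return (np.array([[x0,y0],[x1,y0],[x1,y1],[x0,y1]])/1e3,z0/1e3,z1/1e3)
SOUND=[box(-28,28,-16,16,0,28)]; SHORT=[box(-18,18,-16,16,0,28)]
CHIP=[box(-28,8,-16,16,0,28),box(8,18,-16,8,0,28),box(18,28,-16,0,0,28)]
STAGE=[box(-70,70,-85,85,30,42),box(45,65,-95,95,42,52)]
TRAY=[box(-85,85,-65,65,0,30)]
S=4
def render(n,parts,p,z=0):
    im=np.zeros((400*S,640*S),np.uint8);c,s=np.cos(p[2]),np.sin(p[2])
    for poly,a,b in parts:
        w=poly@np.array([[c,s],[-s,c]])+p[:2]
        q=proj(n,np.r_[np.c_[w,np.full(4,a+z)],np.c_[w,np.full(4,b+z)]])
        h=cv2.convexHull(((q+.5)*S*16-8).astype(np.int32)); cv2.fillConvexPoly(im,h,255,shift=4)
    return cv2.resize(im,(640,400),interpolation=cv2.INTER_AREA)/255.
def comp(mask,px):
    k,l,st,ce=cv2.connectedComponentsWithStats(mask.astype(np.uint8))
    st=st[1:];ok=[i for i in range(len(st)) if st[i,4]>25]
    j=min(ok,key=lambda i:np.hypot(*(ce[i+1]-px)))
    m=(l==j+1).astype(np.uint8)
    m=cv2.morphologyEx(m,cv2.MORPH_CLOSE,np.ones((3,3)))
    cs,_=cv2.findContours(m,cv2.RETR_EXTERNAL,cv2.CHAIN_APPROX_NONE);cv2.drawContours(m,cs,-1,1,-1)
    return m.astype(float)
def fit(parts,masks,p0,z=0):
    def f(p):
        p=np.array(p)/[100,100,10];r=0
        for n,m in masks.items():
            q=render(n,parts,p,z);r+=np.abs(q-m).sum()/m.sum()
        return r
    b=None
    for y in p0[2]:
        s=np.array([p0[0]*100,p0[1]*100,y*10])
        o=minimize(f,s,method="Nelder-Mead",options=dict(initial_simplex=s+np.array([[0,0,0],[1,0,0],[0,1,0],[0,0,3]]),xatol=.005,fatol=1e-4))
        if b is None or o.fun<b.fun:b=o
    return np.r_[b.x/[100,100,10],b.fun]
def hsv(im): return cv2.cvtColor(im,cv2.COLOR_RGB2HSV)
def orange(im): h=hsv(im); return (h[...,0]>7)&(h[...,0]<24)&(h[...,1]>130)&(h[...,2]>70)
E
cat > m.py <<'E'
from h import *
im={n:cv2.imread(f"pics/{n}0.png")[:,:,::-1].copy() for n in info}
yaws=np.arange(0,2*np.pi,np.pi/6)
L={"sound":(SOUND,(281,227),(362,195),yaws[:6]),"chip":(CHIP,(304,181),(330,231),yaws),"short":(SHORT,(331,223),(311,190),yaws[:6])}
for k,(pt,a,b,ys) in L.items():
    ms={"top":comp(orange(im["top"]),a),"scene":comp(orange(im["scene"]),b)}
    x=unproj("top",np.array(a),.02)
    for mm in (ms,{"top":ms["top"]},{"scene":ms["scene"]}):
        print(k,np.round(fit(pt,mm,(x[0],x[1],ys)),4),[m.sum() for m in ms.values()])
h=hsv(im["top"]);red=((h[...,0]<6)|(h[...,0]>174))&(h[...,1]>150)
x=unproj("top",np.array((188,205)),0);print("tray",np.round(fit(TRAY,{"top":comp(red,(188,205))},(*x,[0,.2,-.2])),4))
for n,px in(("top",(420,195)),("scene",(208,198))):
    h=hsv(im[n]);m=(h[...,2]<110);c=comp(m,px);print(n,c.sum())
    cv2.imwrite(f"/tmp/m{n}.png",c*255)
    bl=(h[...,0]>100)&(h[...,0]<125)&(h[...,1]>120)
    bc=comp(bl,(415,195) if n=="top" else (216,193));ys,xs=np.nonzero(bc);print("win",xs.mean(),ys.mean(),bc.sum(),unproj(n,np.array([xs.mean(),ys.mean()]),.042))
    x=unproj("top",np.array((420,195)),.042);print("stage",np.round(fit(STAGE,{n:c},(*x,[-.2,0,.2])),4))
A=cv2.resize(im["top"][125:285,235:365],None,fx=3,fy=3,interpolation=2)
B=cv2.resize(im["scene"][150:280,240:420],None,fx=2.2,fy=2.2,interpolation=2)
C=np.zeros((500,790,3),np.uint8);C[:A.shape[0],:A.shape[1]]=A;C[:B.shape[0],392:392+B.shape[1]]=B
t=cv2.resize(im["top"][155:235,375:470],None,fx=2.4,fy=2.4,interpolation=2);C[290:290+t.shape[0],400:400+t.shape[1]]=t
cv2.imwrite("pics/crop1.png",C[...,::-1])
E
python3 m.py
```

```text
sound [0.4385 0.099  0.7757 3.4779] [np.float64(186.0), np.float64(245.0)]
sound [0.4697 0.0221 3.5574 2.6325] [np.float64(186.0), np.float64(245.0)]
sound [0.4393 0.0991 3.8379 0.798 ] [np.float64(186.0), np.float64(245.0)]
chip [ 0.5565  0.0374  3.4365 10.2972] [np.float64(31.0), np.float64(277.0)]
chip [0.4356 0.0553 4.0979 9.6111] [np.float64(31.0), np.float64(277.0)]
chip [0.5646 0.0424 6.849  0.5549] [np.float64(31.0), np.float64(277.0)]
short [ 0.4554 -0.0251  2.2415  7.8633] [np.float64(31.0), np.float64(209.0)]
short [0.4124 0.0166 1.2738 7.3328] [np.float64(31.0), np.float64(209.0)]
short [ 0.4565 -0.0272  1.8397  0.3345] [np.float64(31.0), np.float64(209.0)]
tray [ 0.5129  0.334  -0.1354  0.0938]
top 3930.0
win 414.8319502074689 194.51452282157678 482.0 [ 0.52479897 -0.23311716]
stage [ 0.5262 -0.2475 -0.1626  0.0358]
scene 4318.0
win 215.41330166270785 192.82185273159146 421.0 [ 0.52603561 -0.23403354]
stage [ 0.5365 -0.242  -0.2381  0.1246][ WARN:0@49.606] global loadsave.cpp:1063 imwrite_ Unsupported depth image for selected encoder is fallbacked to CV_8U.
```

View pics/crop1.png

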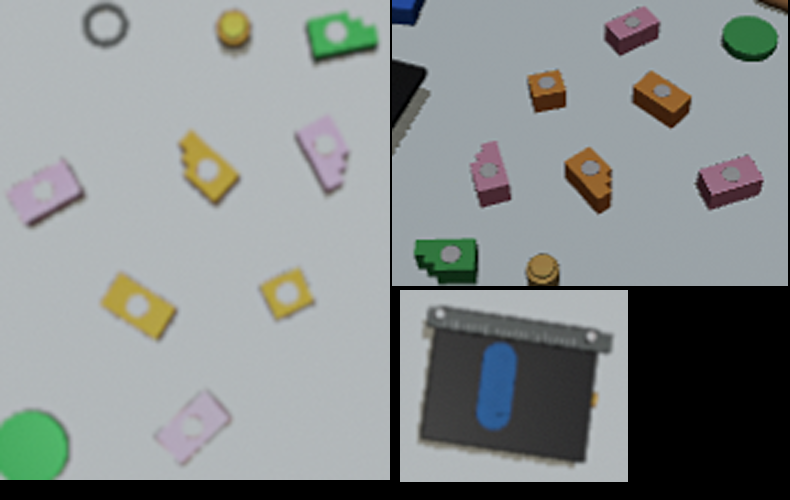

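The crop confirms it: chipped block at crop (207,168), sound at (140,305) and short at (287,293), all orange. In the top view they look yellower, so I'll widen the hue range and refit.

```bash
sed -i 's/<24)&(h\[...,1\]>130)/<31)\&(h[...,1]>100)/' h.py; sed -i 's/(h\[...,2\]<110)/(h[...,2]<(110 if n=="top" else 75))/' m.py; python3 m.py 2>/dev/null
```

```text
sound [0.4516 0.0988 4.1347 0.9983] [np.float64(265.0), np.float64(250.0)]
sound [0.452  0.0994 4.1167 0.1628] [np.float64(265.0), np.float64(250.0)]
sound [0.4402 0.0986 0.6711 0.7645] [np.float64(265.0), np.float64(250.0)]
chip [0.5687 0.0443 0.775  0.6828] [np.float64(243.0), np.float64(294.0)]
chip [0.5698 0.045  0.7591 0.1665] [np.float64(243.0), np.float64(294.0)]
chip [0.5628 0.0428 0.6012 0.4746] [np.float64(243.0), np.float64(294.0)]
short [ 0.4607 -0.0251  1.9293  0.5526] [np.float64(168.0), np.float64(215.0)]
short [ 0.4605 -0.0241  1.9766  0.2043] [np.float64(168.0), np.float64(215.0)]
short [ 0.4561 -0.0269  1.8832  0.3167] [np.float64(168.0), np.float64(215.0)]
tray [ 0.5129  0.334  -0.1354  0.0938]
top 3930.0
win 414.8319502074689 194.51452282157678 482.0 [ 0.52479897 -0.23311716]
stage [ 0.5262 -0.2475 -0.1626  0.0358]
scene 3602.0
win 215.41330166270785 192.82185273159146 421.0 [ 0.52603561 -0.23403354]
stage [ 0.5276 -0.249  -0.1703  0.0439]
```

```bash
cat > go.py <<'E'
import sys,numpy as np
from scipy.spatial.transform import Rotation as Ro
from rig import arm
o=arm.get_obs();R=Ro.from_quat(o["tool_rot"]);p=np.array(o["position"])
f=lambda a:np.round(a,3).tolist()
x=R.as_matrix()[:,0]
print("t",round(o["t"],2),"p",f(p),"psi",round(float(np.arctan2(x[1],x[0])),4),"F",f(o["force"]),"M",f(o["wrist_torque"]),"w",round(o["gripper_width"]*1e3,1),"g",round(o["grip_force"],1),"q6",round(o["qpos"][5],2))
a=[float(s) for s in sys.argv[1:]]
for i in range(0,len(a),4):
    g=a[i:i+4];c,s=np.cos(g[3]),np.sin(g[3])
    G=Ro.from_matrix(np.array([[c,s,0],[s,-c,0],[0,0,-1.]]))
    print(g,"travel",f(R.inv().apply(np.array(g[:3])-p)/.025),"ang",f((R.inv()*G).as_rotvec()/np.radians(8)))
E
python3 go.py .566 .0416 .13 .759 .566 .0416 .003 .759
```

```text
t 0.1 p [0.261, -0.568, 0.214] psi 0.4308 F [0.808, 0.003, -0.201] M [0.043, -0.007, -0.021] w 94.9 g 0.0 q6 -0.11
[0.566, 0.0416, 0.13, 0.759] travel [21.263, -17.047, 3.384] ang [-0.006, -0.002, -2.351]
[0.566, 0.0416, 0.003, 0.759] travel [21.263, -17.043, 8.464] ang [-0.006, -0.002, -2.351]
```

Request:
jog_arm(
  travel=[
    [1.42,-1.14,0.23],
    [2.84,-2.27,0.45],
    [4.25,-3.41,0.68],
    [5.67,-4.55,0.9],
    [7.09,-5.68,1.13],
  ],
  angular=[
    [0,0,0],
    [0,0,0],
    [0,0,0],
    [0,0,0],
    [0,0,0],
  ],
  jaw=[60,60,60,60,60],
  newtons=30,
)

```text
t: 0.6
position: [0.3631, -0.3631, 0.1861]
tool_rot: [0.977, 0.214, -0.0, -0.0]
force: [1.6, -0.2, 0.9]
gripper_width: 0.0621
grip_force: 0.0
```

Request:
jog_arm(
  travel=[
    [1.42,-1.14,0.23],
    [2.84,-2.27,0.45],
    [4.25,-3.41,0.68],
    [5.67,-4.55,0.9],
    [7.09,-5.68,1.13],
  ],
  angular=[
    [0,0,0],
    [0,0,0],
    [0,0,0],
    [0,0,0],
    [0,0,0],
  ],
  jaw=[60,60,60,60,60],
)

```text
t: 1.1
position: [0.465, -0.16, 0.1579]
tool_rot: [0.977, 0.214, -0.0, 0.0]
force: [0.4, -1.3, -0.1]
gripper_width: 0.0603
grip_force: 0.0
```

Request:
jog_arm(
  travel=[
    [1.42,-1.14,0.23],
    [2.84,-2.27,0.45],
    [4.25,-3.41,0.68],
    [5.67,-4.55,0.9],
    [7.09,-5.68,1.13],
  ],
  angular=[
    [0,0,-0.5],
    [0,0,-1],
    [0,0,-1.5],
    [0,0,-2],
    [0,0,-2.35],
  ],
  jaw=[60,60,60,60,60],
)

```text
t: 1.6
position: [0.5668, 0.0431, 0.1295]
tool_rot: [0.928, 0.372, -0.0, 0.0]
force: [-0.2, -0.3, 0.0]
gripper_width: 0.06
grip_force: 0.0
```

```bash
python3 go.py .566 .0416 .03 .759 .566 .0416 .003 .759; python3 -c "
from h import *
cv2.imwrite('pics/t1.png',cv2.resize(arm.camera('top')[100:300,150:480],None,fx=2.4,fy=2.4,interpolation=2)[...,::-1])"
```

```text
t 1.6 p [0.567, 0.043, 0.129] psi 0.7618 F [-0.195, -0.317, 0.035] M [-0.087, -0.064, -0.007] w 60.0 g 0.0 q6 0.77
[0.566, 0.0416, 0.03, 0.759] travel [-0.064, 0.024, 3.979] ang [-0.001, 0.002, 0.02]
[0.566, 0.0416, 0.003, 0.759] travel [-0.064, 0.024, 5.059] ang [-0.001, 0.002, 0.02]
```

Request:
jog_arm(
  travel=[
    [-0.06,0.02,1.6],
    [-0.06,0.02,3.2],
    [-0.06,0.02,4.2],
    [-0.06,0.02,4.8],
    [-0.06,0.02,5.0],
  ],
  angular=[
    [0,0,0],
    [0,0,0],
    [0,0,0],
    [0,0,0],
    [0,0,0],
  ],
  jaw=[60,60,60,60,60],
)

```text
t: 2.15
position: [0.5647, 0.0398, 0.003]
tool_rot: [0.929, 0.37, -0.001, -0.001]
force: [0.3, 0.3, 0.1]
gripper_width: 0.0599
grip_force: 0.0
```

Request:
jog_arm(
  travel=[
    [0,0,0],
    [0,0,0],
    [0,0,0],
    [0,0,0],
    [0,0,0],
  ],
  angular=[
    [0,0,0],
    [0,0,0],
    [0,0,0],
    [0,0,0],
    [0,0,0],
  ],
  jaw=[25,25,25,25,25],
  newtons=30,
)

```text
t: 2.65
position: [0.5659, 0.0398, 0.0056]
tool_rot: [0.929, 0.37, 0.001, 0.0]
force: [-0.3, 0.1, 7.1]
gripper_width: 0.0319
grip_force: 29.5
```

Request:
jog_arm(
  travel=[
    [0,0,-0.5],
    [0,0,-1.5],
    [0,0,-3],
  ],
  angular=[
    [0,0,0],
    [0,0,0],
    [0,0,0],
  ],
  jaw=[25,25,25],
)

```text
t: 2.95
position: [0.5646, 0.0398, 0.08]
tool_rot: [0.929, 0.37, -0.002, -0.001]
force: [-0.2, 0.4, -1.6]
gripper_width: 0.0322
grip_force: 29.5
```

```bash
python3 go.py .5541 .3255 .08 .759 .5541 .3255 .01 .759
```

```text
t 2.95 p [0.565, 0.04, 0.08] psi 0.7589 F [-0.15, 0.411, -1.628] M [-0.055, 0.023, 0.012] w 32.2 g 29.5 q6 0.77
[0.5541, 0.3255, 0.08, 0.759] travel [7.559, -8.58, 0.003] ang [-0.016, 0.017, -0.001]
[0.5541, 0.3255, 0.01, 0.759] travel [7.566, -8.573, 2.803] ang [-0.016, 0.017, -0.001]
```

Request:
jog_arm(
  travel=[
    [1.23,-1.46,0],
    [2.46,-2.91,0],
    [3.69,-4.37,0],
    [4.92,-5.83,0],
    [6.15,-7.28,0],
  ],
  angular=[
    [0,0,0],
    [0,0,0],
    [0,0,0],
    [0,0,0],
    [0,0,0],
  ],
  jaw=[25,25,25,25,25],
)

```text
t: 3.45
position: [0.5514, 0.2796, 0.0808]
tool_rot: [0.929, 0.37, 0.0, 0.0]
force: [0.5, -0.8, -2.0]
gripper_width: 0.0322
grip_force: 29.5
```

Request:
jog_arm(
  travel=[
    [1.23,-1.46,0],
    [1.23,-1.46,1.2],
    [1.23,-1.46,2.2],
    [1.23,-1.46,2.75],
    [1.23,-1.46,2.75],
  ],
  angular=[
    [0,0,0],
    [0,0,0],
    [0,0,0],
    [0,0,0],
    [0,0,0],
  ],
  jaw=[25,25,25,25,25],
)

```text
t: 3.95
position: [0.5487, 0.325, 0.0103]
tool_rot: [0.929, 0.37, -0.001, 0.0]
force: [-0.5, -0.4, -1.4]
gripper_width: 0.032
grip_force: 30.0
```

```bash
python3 go.py .548 .3255 .01 .759
```

```text
t 3.95 p [0.549, 0.325, 0.01] psi 0.7588 F [-0.549, -0.444, -1.392] M [-0.066, -0.028, -0.007] w 32.0 g 30.0 q6 1.24
[0.548, 0.3255, 0.01, 0.759] travel [-0.007, -0.032, 0.012] ang [-0.004, 0.013, -0.001]
```

Request:
jog_arm(
  travel=[
    [0,0,0],
    [0,0,0],
    [0,0,0],
    [0,0,0],
    [0,0,-0.6],
  ],
  angular=[
    [0,0,0],
    [0,0,0],
    [0,0,0],
    [0,0,0],
    [0,0,0],
  ],
  jaw=[44,44,44,44,44],
)

```text
t: 4.45
position: [0.5484, 0.3248, 0.0254]
tool_rot: [0.929, 0.37, -0.001, 0.0]
force: [0.3, -0.9, -0.3]
gripper_width: 0.0441
grip_force: 0.0
```

Request:
jog_arm(
  travel=[
    [0,0,-1.5],
    [0,0,-3.2],
  ],
  angular=[
    [0,0,0],
    [0,0,0],
  ],
  jaw=[44,44],
)

```text
t: 4.65
position: [0.5486, 0.325, 0.1074]
tool_rot: [0.929, 0.37, -0.001, 0.0]
force: [-0.1, -0.4, -0.2]
gripper_width: 0.0441
grip_force: 0.0
```

```bash
python3 go.py .4605 -.0241 .08 .406 .4605 -.0241 .004 .406
```

```text
t 4.65 p [0.549, 0.325, 0.107] psi 0.7589 F [-0.064, -0.433, -0.245] M [0.037, -0.03, 0.019] w 44.1 g 0.0 q6 1.24
[0.4605, -0.0241, 0.08, 0.406] travel [-12.164, 7.71, 1.112] ang [-0.001, 0.014, 2.527]
[0.4605, -0.0241, 0.004, 0.406] travel [-12.158, 7.712, 4.152] ang [-0.001, 0.014, 2.527]
```

Request:
jog_arm(
  travel=[
    [-1.52,0.96,0.14],
    [-3.04,1.93,0.28],
    [-4.56,2.89,0.42],
    [-6.08,3.85,0.55],
  ],
  angular=[
    [0,0,0],
    [0,0,0],
    [0,0,0],
    [0,0,0],
  ],
  jaw=[64,64,64,64],
)

```text
t: 5.05
position: [0.5046, 0.1495, 0.0936]
tool_rot: [0.929, 0.371, 0.001, 0.0]
force: [1.1, -0.3, 0.6]
gripper_width: 0.0636
grip_force: 0.0
```

Request:
jog_arm(
  travel=[
    [-1.52,0.96,0.14],
    [-3.04,1.93,0.28],
    [-4.56,2.89,0.42],
    [-6.08,3.86,0.55],
    [-6.08,3.86,0.55],
  ],
  angular=[
    [0,0,0.6],
    [0,0,1.2],
    [0,0,1.8],
    [0,0,2.4],
    [0,0,2.53],
  ],
  jaw=[64,64,64,64,64],
)

```text
t: 5.55
position: [0.4603, -0.0275, 0.0794]
tool_rot: [0.98, 0.198, 0.0, 0.0]
force: [0.5, 0.5, -1.0]
gripper_width: 0.0637
grip_force: 0.0
```

```bash
python3 go.py .4605 -.0241 .004 .406;python3 -c "
from h import *
cv2.imwrite('pics/t2.png',cv2.resize(arm.camera('scene')[100:300,230:510],None,fx=2.5,fy=2.5,interpolation=2)[...,::-1])"
```

```text
t 5.55 p [0.46, -0.028, 0.079] psi 0.3978 F [0.483, 0.451, -1.036] M [0.023, 0.054, -0.003] w 63.7 g 0.0 q6 0.97
[0.4605, -0.0241, 0.004, 0.406] travel [0.059, -0.126, 3.014] ang [0.004, -0.001, -0.058]
```

View pics/t2.png

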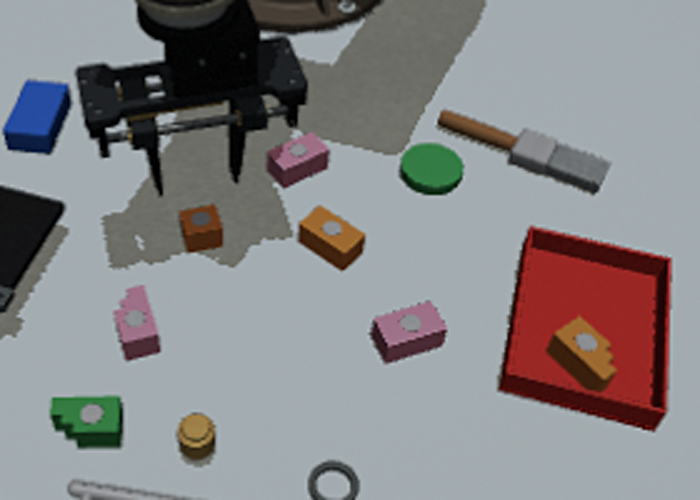

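The chipped block lies in the tray (585,350), and the gripper is above the short block (202,228). Descend and grasp.

Request:
jog_arm(
  travel=[
    [0.06,-0.13,1.2],
    [0.06,-0.13,2.2],
    [0.06,-0.13,2.8],
    [0.06,-0.13,3.0],
    [0.06,-0.13,3.0],
  ],
  angular=[
    [0,0,-0.06],
    [0,0,-0.06],
    [0,0,-0.06],
    [0,0,-0.06],
    [0,0,-0.06],
  ],
  jaw=[64,64,64,64,64],
)

```text
t: 6.1
position: [0.4615, -0.0194, 0.0037]
tool_rot: [0.978, 0.206, -0.0, -0.0]
force: [1.3, -0.2, -0.0]
gripper_width: 0.0636
grip_force: 0.0
```

Request:
jog_arm(
  travel=[
    [0,0,0],
    [0,0,0],
    [0,0,0],
    [0,0,0],
    [0,0,0],
  ],
  angular=[
    [0,0,0],
    [0,0,0],
    [0,0,0],
    [0,0,0],
    [0,0,0],
  ],
  jaw=[25,25,25,25,25],
  newtons=30,
)

```text
t: 6.6
position: [0.4615, -0.0202, 0.004]
tool_rot: [0.979, 0.206, 0.0, 0.0]
force: [-0.6, -0.1, 6.3]
gripper_width: 0.036
grip_force: 30.0
```

Request:
jog_arm(
  travel=[
    [0,0,-0.5],
    [0,0,-1.5],
    [0,0,-3],
  ],
  angular=[
    [0,0,0],
    [0,0,0],
    [0,0,0],
  ],
  jaw=[25,25,25],
)

```text
t: 6.9
position: [0.4603, -0.02, 0.0783]
tool_rot: [0.979, 0.205, -0.002, -0.001]
force: [0.6, 0.1, 0.0]
gripper_width: 0.0353
grip_force: 30.0
```

```bash
python3 go.py .4752 .3391 .08 .406
```

```text
t 6.9 p [0.46, -0.02, 0.078] psi 0.4138 F [0.623, 0.136, 0.014] M [-0.008, 0.035, 0.019] w 35.3 g 30.0 q6 0.97
[0.4752, 0.3391, 0.08, 0.406] travel [6.323, -12.913, -0.06] ang [-0.014, 0.021, 0.056]
```

Request:
jog_arm(
  travel=[
    [0.79,-1.61,0],
    [1.58,-3.23,0],
    [2.37,-4.84,0],
    [3.16,-6.46,0],
  ],
  angular=[
    [0,0,0],
    [0,0,0],
    [0,0,0],
    [0,0,0],
  ],
  jaw=[25,25,25,25],
)

```text
t: 7.3
position: [0.4683, 0.1611, 0.0787]
tool_rot: [0.979, 0.205, 0.0, 0.0]
force: [1.6, 0.1, -0.1]
gripper_width: 0.036
grip_force: 30.0
```

Request:
jog_arm(
  travel=[
    [0.79,-1.61,0],
    [1.58,-3.23,0],
    [2.37,-4.84,0],
    [3.16,-6.46,0],
    [3.16,-6.46,0],
  ],
  angular=[
    [0,0,0],
    [0,0,0],
    [0,0,0],
    [0,0,0],
    [0,0,0],
  ],
  jaw=[25,25,25,25,25],
)

```text
t: 7.8
position: [0.4756, 0.3435, 0.0784]
tool_rot: [0.978, 0.207, 0.001, -0.0]
force: [-0.4, -1.2, -0.4]
gripper_width: 0.0359
grip_force: 30.0
```

```bash
python3 go.py .4752 .3391 .009 .406
```

```text
t 7.8 p [0.476, 0.343, 0.078] psi 0.4179 F [-0.423, -1.168, -0.353] M [-0.062, 0.042, 0.033] w 35.9 g 30.0 q6 1.67
[0.4752, 0.3391, 0.009, 0.406] travel [-0.092, 0.154, 2.776] ang [-0.003, -0.011, 0.085]
```

Request:
jog_arm(
  travel=[
    [-0.09,0.15,1.2],
    [-0.09,0.15,2.2],
    [-0.09,0.15,2.78],
    [-0.09,0.15,2.78],
  ],
  angular=[
    [0,0,0],
    [0,0,0],
    [0,0,0],
    [0,0,0],
  ],
  jaw=[25,25,25,25],
)

```text
t: 8.2
position: [0.475, 0.3341, 0.0077]
tool_rot: [0.979, 0.205, -0.001, 0.0]
force: [0.8, 0.1, -0.4]
gripper_width: 0.036
grip_force: 30.0
```

Request:
jog_arm(
  travel=[
    [0,0,0],
    [0,0,0],
    [0,0,0],
    [0,0,0],
    [0,0,-0.6],
  ],
  angular=[
    [0,0,0],
    [0,0,0],
    [0,0,0],
    [0,0,0],
    [0,0,0],
  ],
  jaw=[48,48,48,48,48],
)

```text
t: 8.7
position: [0.4747, 0.3344, 0.0235]
tool_rot: [0.979, 0.206, -0.001, 0.0]
force: [-0.5, -0.2, -0.5]
gripper_width: 0.0478
grip_force: 0.0
```

Request:
jog_arm(
  travel=[
    [0,0,-1.5],
    [0,0,-3.2],
  ],
  angular=[
    [0,0,0],
    [0,0,0],
  ],
  jaw=[48,48],
)

```text
t: 8.9
position: [0.4748, 0.3345, 0.1054]
tool_rot: [0.979, 0.206, -0.001, 0.0]
force: [0.4, 0.4, 0.8]
gripper_width: 0.0479
grip_force: 0.0
```

```bash
python3 go.py .452 .0994 .08 -.596
python3 - <<'E'
from h import *
im=arm.camera("top"); cv2.imwrite("pics/top3.png",im[...,::-1])
p=fit(SOUND,{"top":comp(orange(im),(281,227))},(.452,.0994,[.9,1.05])); print(p)
E
```

```text
t 8.9 p [0.475, 0.335, 0.105] psi 0.4141 F [0.431, 0.371, 0.789] M [0.008, 0.01, 0.036] w 47.9 g 0.0 q6 1.66
[0.452, 0.0994, 0.08, -0.596] travel [-4.618, 8.242, 1.027] ang [0.008, 0.011, 7.234]
[0.45251494 0.10061358 0.99970443 0.16421754]
```

Request:
jog_arm(
  travel=[
    [-0.92,1.65,0],
    [-1.85,3.3,0.2],
    [-2.77,4.95,0.4],
    [-3.7,6.6,0.6],
    [-4.62,8.26,0.8],
  ],
  angular=[
    [0,0,1],
    [0,0,2],
    [0,0,3],
    [0,0,4],
    [0,0,5],
  ],
  jaw=[80,80,80,80,80],
)

```text
t: 9.45
position: [0.4525, 0.0977, 0.085]
tool_rot: [0.99, -0.144, 0.001, -0.0]
force: [1.1, 0.0, 0.3]
gripper_width: 0.0786
grip_force: 0.0
```

Request:
jog_arm(
  travel=[
    [0,0,0],
    [0,0,0],
    [0,0,0],
    [0,0,0],
  ],
  angular=[
    [0,0,1],
    [0,0,2],
    [0,0,2.16],
    [0,0,2.16],
  ],
  jaw=[80,80,80,80],
)

```text
t: 9.85
position: [0.4529, 0.0994, 0.0847]
tool_rot: [0.958, -0.287, 0.0, -0.0]
force: [-0.3, 1.3, -0.1]
gripper_width: 0.08
grip_force: 0.0
```

```bash
python3 go.py .452 .0998 .005 -.586; for i in 1 2 3; do python3 go.py|cut -c1-70; done; python3 -c "
from rig import arm
for i in range(4): arm.camera('top'); o=arm.get_obs(); print(o['position'],o['tool_rot'])"
```

```text
t 9.85 p [0.453, 0.099, 0.085] psi -0.5827 F [-0.312, 1.313, -0.123] M [0.07, 0.068, -0.042] w 80.0 g 0.0 q6 2.23
[0.452, 0.0998, 0.005, -0.586] travel [-0.041, 0.007, 3.187] ang [-0.004, -0.006, 0.024]
t 9.85 p [0.453, 0.099, 0.085] psi -0.5827 F [-0.312, 1.313, -0.123] M
t 9.85 p [0.453, 0.099, 0.085] psi -0.5827 F [-0.312, 1.313, -0.123] M
t 9.85 p [0.453, 0.099, 0.085] psi -0.5827 F [-0.312, 1.313, -0.123] M
[0.4528436  0.09951201 0.08456609] [ 9.57991405e-01 -2.86796614e-01  4.01740787e-04 -9.73096854e-05]
[0.45276745 0.09958664 0.08443625] [ 9.57963819e-01 -2.86888914e-01  2.63779039e-04 -5.21457617e-05]
[0.45272216 0.09960789 0.08433401] [ 9.57891686e-01 -2.87129725e-01  1.96841060e-04 -2.54160090e-05]
[0.45271142 0.09958313 0.08425766] [ 9.57809257e-01 -2.87404608e-01  1.36193753e-04  1.22821532e-08]
```

Request:
jog_arm(
  travel=[
    [-0.03,0,1.3],
    [-0.03,0,2.3],
    [-0.03,0,2.9],
    [-0.03,0,3.15],
    [-0.03,0,3.15],
  ],
  angular=[
    [0,0,0],
    [0,0,0],
    [0,0,0],
    [0,0,0],
    [0,0,0],
  ],
  jaw=[80,80,80,80,80],
)

```text
t: 10.55
position: [0.4518, 0.0998, 0.0049]
tool_rot: [0.958, -0.288, -0.001, 0.0]
force: [-0.8, 0.8, -0.1]
gripper_width: 0.0803
grip_force: 0.0
```

Request:
jog_arm(
  travel=[
    [0,0,0],
    [0,0,0],
    [0,0,0],
    [0,0,0],
    [0,0,0],
  ],
  angular=[
    [0,0,0],
    [0,0,0],
    [0,0,0],
    [0,0,0],
    [0,0,0],
  ],
  jaw=[45,45,45,45,45],
  newtons=50,
)

```text
t: 11.05
position: [0.4523, 0.0997, 0.0059]
tool_rot: [0.957, -0.289, 0.0, -0.0]
force: [-1.2, -0.5, 6.6]
gripper_width: 0.0556
grip_force: 50.0
```

```bash
python3 go.py
```

```text
t 11.05 p [0.452, 0.1, 0.006] psi -0.5856 F [-1.22, -0.505, 6.618] M [-0.008, 0.24, 0.021] w 55.6 g 50.0 q6 2.23
```

Request:
jog_arm(
  travel=[
    [0,0,-0.5],
    [0,0,-1.5],
    [0,0,-3],
    [0,0,-4.4],
    [0,0,-4.4],
  ],
  angular=[
    [0,0,0],
    [0,0,0],
    [0,0,0],
    [0,0,0],
    [0,0,0],
  ],
  jaw=[45,45,45,45,45],
)

```text
t: 11.55
position: [0.4537, 0.0999, 0.119]
tool_rot: [0.957, -0.289, 0.003, -0.001]
force: [0.2, 0.8, -1.1]
gripper_width: 0.0562
grip_force: 50.0
```

```bash
python3 go.py .5458 -.236 .11 -.165
```

```text
t 11.55 p [0.454, 0.1, 0.119] psi -0.5855 F [0.18, 0.768, -1.143] M [0.108, 0.036, 0.006] w 56.2 g 50.0 q6 2.23
[0.5458, -0.236, 0.11, -0.165] travel [10.494, 9.162, 0.38] ang [-0.021, -0.044, -3.012]
```

Request:
jog_arm(
  travel=[
    [1.31,1.15,0],
    [2.62,2.29,0],
    [3.94,3.44,0],
    [5.25,4.58,0],
  ],
  angular=[
    [0,0,0],
    [0,0,0],
    [0,0,0],
    [0,0,0],
  ],
  jaw=[45,45,45,45],
)

```text
t: 11.95
position: [0.4981, -0.0699, 0.1147]
tool_rot: [0.957, -0.289, -0.0, 0.0]
force: [0.9, 0.8, -1.2]
gripper_width: 0.0556
grip_force: 50.0
```

Request:
jog_arm(
  travel=[
    [1.31,1.15,0],
    [2.62,2.29,0],
    [3.94,3.44,0],
    [5.24,4.58,0],
    [5.24,4.58,0],
  ],
  angular=[
    [0,0,-0.7],
    [0,0,-1.4],
    [0,0,-2.1],
    [0,0,-2.8],
    [0,0,-3.0],
  ],
  jaw=[45,45,45,45,45],
)

```text
t: 12.45
position: [0.5447, -0.2406, 0.1142]
tool_rot: [0.997, -0.083, 0.0, 0.0]
force: [-0.4, 0.6, -1.2]
gripper_width: 0.0558
grip_force: 50.0
```

```bash
python3 - <<'E'
from h import *
for i in range(3): im=arm.camera("top")
s=arm.camera("scene")
A=cv2.resize(im[140:250,360:480],None,fx=4,fy=4,interpolation=2);B=cv2.resize(s[110:240,140:280],None,fx=2.2,fy=2.2,interpolation=2)
C=np.zeros((440,790,3),np.uint8);C[:,:480]=A;C[:B.shape[0],481:481+B.shape[1]]=B
cv2.imwrite("pics/st1.png",C[...,::-1])
o=arm.get_obs();print(o["position"],o["force"],o["wrist_torque"])
E
python3 go.py .5458 -.236 .058 -.165
```

```text
[ 0.54344812 -0.23510404  0.1147488 ] [-0.13752619  1.10370155 -0.63277954] [ 0.06736172  0.0399133  -0.01001526]
t 12.65 p [0.543, -0.235, 0.115] psi -0.1677 F [-0.138, 1.104, -0.633] M [0.067, 0.04, -0.01] w 55.9 g 50.0 q6 1.22
[0.5458, -0.236, 0.058, -0.165] travel [0.102, 0.021, 2.27] ang [-0.004, 0.01, -0.019]
```

View pics/st1.png

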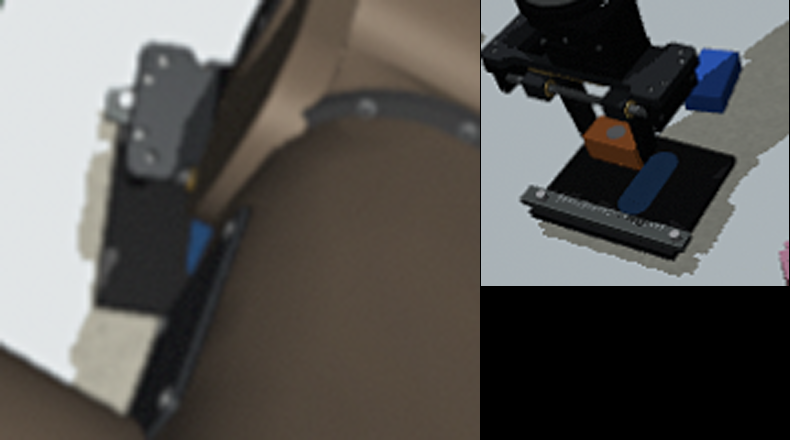

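The scene view shows the block held face up over the plate, behind the bar; the top camera is blocked by the arm. I'll go lower and compare with the window in the scene view.

Request:
jog_arm(
  travel=[
    [0.1,0.02,0.8],
    [0.1,0.02,1.6],
    [0.1,0.02,2.2],
    [0.1,0.02,2.45],
    [0.1,0.02,2.45],
  ],
  angular=[
    [0,0,0],
    [0,0,0],
    [0,0,0],
    [0,0,0],
    [0,0,0],
  ],
  jaw=[45,45,45,45,45],
)

```text
t: 13.15
position: [0.5461, -0.236, 0.0536]
tool_rot: [0.997, -0.083, -0.001, -0.0]
force: [-0.5, 0.1, -0.4]
gripper_width: 0.0557
grip_force: 50.0
```

```bash
cat > chk.py <<'E'
import sys
from h import *
for i in range(3): im=arm.camera("scene")
o=arm.get_obs()
ST=np.array([.5276,-.249,-.17])  # stage in scene camera
def st(x,y,z):
    c,s=np.cos(ST[2]),np.sin(ST[2]);return [ST[0]+c*x-s*y,ST[1]+s*x+c*y,z]
K=5;y0,x0,H,W=130,150,110,150
A=cv2.resize(im[y0:y0+H,x0:x0+W],None,fx=K,fy=K,interpolation=2)
def line(P,col):
    q=((proj("scene",P)-[x0,y0]+.5)*K).astype(int)
    for a,b in zip(q[:-1],q[1:]): cv2.line(A,tuple(map(int,a)),tuple(map(int,b)),col,1,cv2.LINE_AA)
line([st(.045,.015,.042),st(-.07,.015,.042)],(0,255,0))
line([st(.045,-.095,.052),st(.045,.095,.052)],(255,255,0))
if len(sys.argv)>2:  # expected top outline at TCP, bottom dz below
    R=np.array(__import__("scipy.spatial.transform",fromlist=["Rotation"]).Rotation.from_quat(o["tool_rot"]).as_matrix())
    p=np.array(o["position"]);zt=p[2]-.0059+.028
    c=[[*(p+R[:,0]*a*.016+R[:,1]*b*.028)[:2],zt] for a,b in((1,1),(1,-1),(-1,-1),(-1,1),(1,1))]
    line(c,(255,0,255))
cv2.imwrite(sys.argv[1],A[...,::-1])
E
python3 chk.py pics/st2.png 1; python3 go.py .5458 -.236 .048 -.165
```

```text
t 13.3 p [0.547, -0.237, 0.055] psi -0.1666 F [0.577, -0.193, -1.214] M [0.012, 0.029, 0.012] w 55.6 g 50.0 q6 1.22
[0.5458, -0.236, 0.048, -0.165] travel [-0.045, -0.026, 0.278] ang [0.003, -0.008, -0.011]
```

View pics/st2.png

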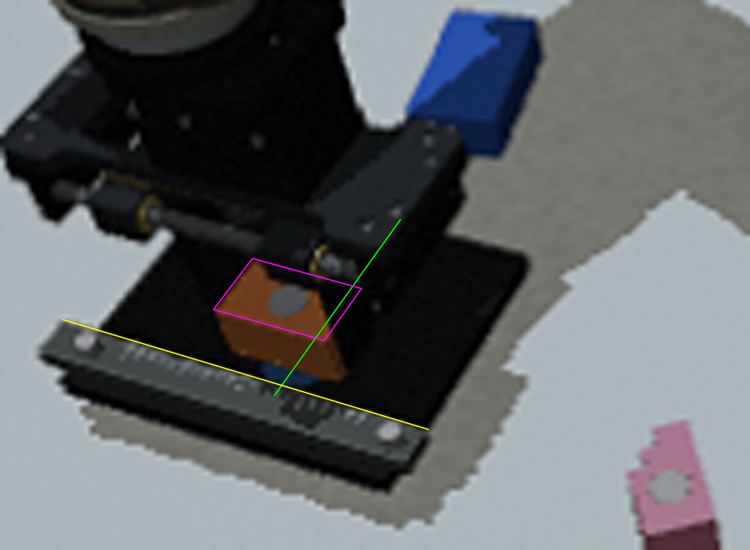

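Request:
jog_arm(
  travel=[
    [0.07,0,0.05],
    [0.14,0,0.1],
    [0.21,0,0.15],
    [0.28,0,0.19],
    [0.32,0,0.22],
  ],
  angular=[
    [0,0,0],
    [0,0,0],
    [0,0,0],
    [0,0,0],
    [0,0,0],
  ],
  jaw=[45,45,45,45,45],
  newtons=60,
)

```text
t: 13.8
position: [0.5545, -0.2384, 0.0485]
tool_rot: [0.997, -0.083, 0.0, 0.0]
force: [-0.1, -0.1, -0.0]
gripper_width: 0.0556
grip_force: 60.0
```

Request:
jog_arm(
  travel=[
    [0,0,0],
    [0,0,0],
  ],
  angular=[
    [0,0,0],
    [0,0,0],
  ],
  jaw=[45,45],
)

```text
t: 14.0
position: [0.5543, -0.2383, 0.0486]
tool_rot: [0.997, -0.083, -0.0, 0.0]
force: [-0.1, -0.3, -1.1]
gripper_width: 0.0556
grip_force: 60.0
```

```bash
python3 go.py .5577 -.238 .047 -.165
```

```text
t 14.0 p [0.554, -0.238, 0.049] psi -0.1668 F [-0.139, -0.326, -1.116] M [0.074, 0.009, 0.02] w 55.6 g 60.0 q6 1.22
[0.5577, -0.238, 0.047, -0.165] travel [0.133, -0.035, 0.062] ang [0.0, 0.001, -0.013]
```

Request:
jog_arm(
  travel=[
    [0.02,0,0.015],
    [0.04,0,0.03],
    [0.06,0,0.04],
    [0.08,0,0.05],
    [0.1,0,0.06],
  ],
  angular=[
    [0,0,0],
    [0,0,0],
    [0,0,0],
    [0,0,0],
    [0,0,0],
  ],
  jaw=[45,45,45,45,45],
)

```text
t: 14.5
position: [0.5565, -0.2388, 0.0479]
tool_rot: [0.997, -0.083, -0.0, 0.0]
force: [-5.7, 1.3, 11.6]
gripper_width: 0.0559
grip_force: 60.0
```

```bash
python3 go.py
```

```text
t 14.5 p [0.556, -0.239, 0.048] psi -0.1667 F [-5.688, 1.32, 11.554] M [0.354, 1.094, 0.03] w 55.9 g 60.0 q6 1.22
```

Request:
jog_arm(
  travel=[
    [0.02,0,0.003],
    [0.04,0,0.006],
    [0.05,0,0.008],
    [0.05,0,0.008],
  ],
  angular=[
    [0,0,0],
    [0,0,0],
    [0,0,0],
    [0,0,0],
  ],
  jaw=[45,45,45,45],
)

```text
t: 14.9
position: [0.5573, -0.2389, 0.0479]
tool_rot: [0.997, -0.083, -0.001, -0.0]
force: [-8.5, 1.5, 12.8]
gripper_width: 0.056
grip_force: 60.0
```

```bash
python3 go.py
```

```text
t 14.9 p [0.557, -0.239, 0.048] psi -0.1668 F [-8.526, 1.546, 12.768] M [0.298, 1.439, -0.03] w 56.0 g 60.0 q6 1.22
```

Request:
jog_arm(
  travel=[
    [0.02,0,0.002],
    [0.04,0,0.004],
    [0.05,0,0.005],
    [0.05,0,0.005],
  ],
  angular=[
    [0,0,0],
    [0,0,0],
    [0,0,0],
    [0,0,0],
  ],
  jaw=[45,45,45,45],
)

```text
t: 15.3
position: [0.5574, -0.2389, 0.0479]
tool_rot: [0.997, -0.083, -0.002, -0.0]
force: [-14.7, 1.4, 18.6]
gripper_width: 0.0554
grip_force: 60.0
```

```bash
python3 go.py; python3 chk.py pics/st3.png 1
```

```text
t 15.3 p [0.557, -0.239, 0.048] psi -0.1667 F [-14.709, 1.356, 18.637] M [0.159, 2.634, -0.085] w 55.4 g 60.0 q6 1.23
```

View pics/st3.png

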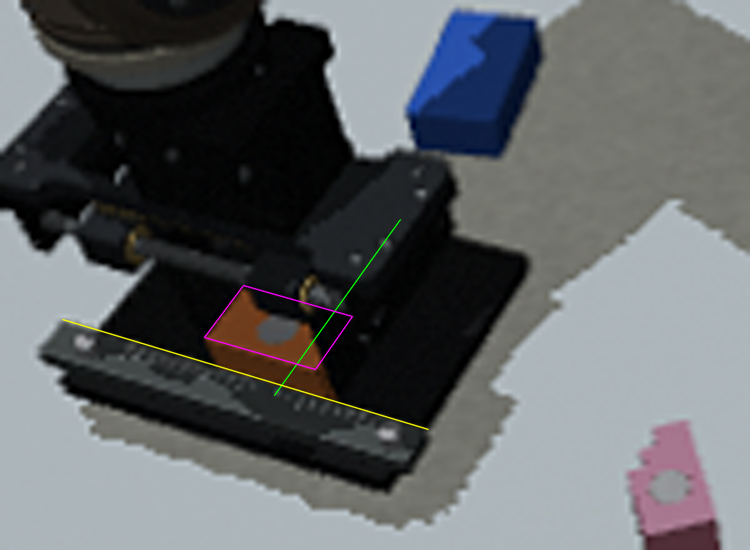

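The block is against the bar: motion stopped while the force rose, and it is centred on the green window axis. I'll push a little firmer so the bar contact is clear of plate friction.

Request:
jog_arm(
  travel=[
    [0.01,0,0.0],
    [0.02,0,0.0],
    [0.03,0,0.0],
    [0.03,0,0.0],
    [0.03,0,0],
  ],
  angular=[
    [0,0,0],
    [0,0,0],
    [0,0,0],
    [0,0,0],
    [0,0,0],
  ],
  jaw=[45,45,45,45,45],
)

```text
t: 15.95
position: [0.5574, -0.2389, 0.0479]
tool_rot: [0.997, -0.083, -0.003, -0.0]
force: [-19.0, 0.6, 22.3]
gripper_width: 0.056
grip_force: 60.0
```

```bash
python3 go.py
python3 - <<'E'
from h import *
for i in range(10): im=arm.camera("scene")
o=arm.get_obs();print(o["position"],o["force"],o["wrist_torque"])
cv2.imwrite("pics/fin.png",cv2.resize(im[110:290,140:520],None,fx=2.1,fy=2.1,interpolation=2)[...,::-1])
E
```

```text
t 15.95 p [0.557, -0.239, 0.048] psi -0.1666 F [-19.038, 0.565, 22.266] M [0.125, 3.301, -0.095] w 56.0 g 60.0 q6 1.23
[ 0.55738139 -0.23888762  0.04793076] [-18.95887962   0.94064332  21.44147791] [ 0.16759632  3.34481665 -0.13959603]
```

View pics/fin.png

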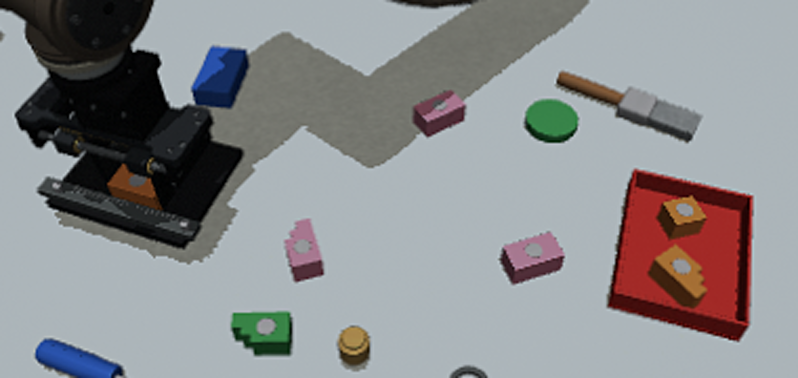

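Both bad blocks are in the tray at (685,215) and (680,275). The sound block is pressed on the stage at about 19 N against the bar and 21 N down, steady. Nothing else has moved, so I'm handing in.

```bash
python3 -c "
from rig import arm
print(arm.hand_in())"
```

```text
the job is handed in; nothing more can be done
None
```

I've handed the job in: the chipped and short blocks are released in the red tray, and the sound block is held polished face up, within about 1 mm of centre across the window by camera fit, pressed at about 19 N against the bar and 21 N down; the hand-in call gave no verdict.

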